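# Clear the jammed die from the card-cutting press

## Robot

A 7-joint arm with a two-finger parallel gripper is mounted at the origin on the work surface. World frame = base frame: x ahead of the robot, y to its left, z up, the work surface at z = 0. Lengths are in mm, angles in rad, forces in N, time in s.
With the tool pointing down it reaches from about 400 to 850 mm from the base axis. Payload 4.5 kg.
Tool frame: the origin (TCP) lies at the very end of the fingers, on their centre line; the grasp point (between the pads) lies 19 mm behind it (hold_point_z is the x of the grasp point in the tool frame, in mm); x points along the fingers, y is the direction in which the jaws open and shut, and the axes are right-handed (so a half turn about x gives the same grasp; the last joint's range is limited). The gripper opens to 88 mm and grips with 3 to 60 N. Pads are 18 mm wide; open, the fingers measure 123 mm over their backs; the gripper's body (75 mm by 187 mm) begins 45 mm behind the grasp point.
Start: joints at [1.323, 0.689, -0.195, 1.565, 0.157, 0.902, -0.215], TCP at [173.832, -600.363, 238.743] pointing down, gripper open.
Joint ranges: [-3.01, 3.01], [-0.46, 2.08], [-1.47, 1.51], [0.13, 2.56], [-1, 4.14], [0.04, 2.09], [-2.66, 2.66]. Speed limits (rad/s): [2.57, 2.57, 3.14, 3.14, 3.14, 3.14, 3.14].

## Interface

Orientations are given as a unit quaternion [x, y, z, w].
In Python, from rig import * gives the robot as it stands. The module is installed in compiled form; this text tells all that it offers.
- The arm moves only by the tool apply_moves, never from a script. Its argument "moves" is a list that holds one entry, the list of rows, each a list of 7 numbers: the shift along the tool's x, y, z in m, then the turn, a rotation vector about the tool's x, y, z in rad, then the closure, from 0 (fully open) to 1 (shut). In form: [[[dx, dy, dz, wx, wy, wz, jaw], ...]]. A call has 1 to 20 rows; each row is the pose to reach, as a shift and turn from the pose commanded when the call began, along the tool's axes at that moment; what a row does not reach only later rows make up. A row lasts 1/8 s, in which the tool goes at most 62.5 mm and 10.7 degrees, less where a joint would pass 70% of its speed; a pose out of reach is approached as far as the arm can. A call with a gripper value outside its range is refused whole. The fingers move at their own pace and stop on an object; "grip_force" is the grip in N (left out, the last holds). Time passes only in rows, so rows that repeat a pose let the fingers close. It gives the time, the measured TCP pose, the force and the opening at its end, in the units of the state.
- state(): the state, without advancing time (a new reading comes with each control period).
- get_image(name): name is "side" or "top" or "wrist"; returns the picture (420x560x3 uint8, red, green, blue); there is no depth.
- camera_params(name): a dict with "vfov" (degrees; the focal length in pixels is half the picture's height over the tangent of half this angle, whatever the lens; pixels are square), "cx", "cy" (the principal point, pixels), "view" (4x4, takes a point from world to camera coordinates). Camera axes: x right, y down, z forward; pixel columns grow to the right and rows downward; lengths in mm; the calibration is good to about 2 mm. A picture is of the moment at which its call begins: read the wrist's pose just before it. camera_params takes no time and is no camera call; for the wrist camera it gives the pose at the moment of the call.
- sign_off(): hands the job in, once; it reports no verdict.
Trained networks look in the newest picture that a camera, given by its name, has taken for a name from the list of things; names that differ only in an ending like _2 or _b are one class to them, and where a whole thing is asked for, a point or a joint stands for the part that bears it (a point fixed in the world has none). Each returns a list of dicts, best first, with "confidence" (0 to 1); they miss things now and then, are a little off and sometimes report something else, mostly with a low value. They report only what shows in the picture. A call takes as long as a camera call. They do not tell look-alikes from the thing itself.
- boxes_of(query, camera): "centre" ([x, y, z] in mm, in world coordinates, good to about 4 mm: the middle of the surface that is visible of it).
- mark_of(query, camera): "centre" ([x, y, z] in mm, in world coordinates, good to about 4 mm: a listed point, or the origin of a listed thing).
The state is a dict: "time_s": time; "joint_pos": joint angles; "qvel": joint speeds; "joint_efforts": joint torques, N m; "ee_pos": TCP position; "tcp_rot": TCP orientation; "wrist_force": force on the tool from outside, world axes, zero at the start; "ft_torque": the same for the moment, N m; "opening": finger opening in mm.
Only numpy, scipy, OpenCV 4.12 (cv2) and the standard library are available. Lean on these libraries where they do the work, as an engineer would, in place of code of your own. Each camera call takes 0.05 s, during which the arm holds its last target. There are 200 camera calls.

## Task

The little card-cutting press on the stall has jammed with its wooden die under the roller. Press the red stop button down until it stays down, slide the yellow guard fully open over the roller head, and pull the die by its handle back along the bed until it rests against the rubber end stop; then slide the guard fully shut, and only after that turn the stop button clockwise until it releases and springs back up. Keep the stop button down all the while the guard is open, and do not disturb the paper-art figures standing about.

Things in the scene. Friction and masses are not known exactly. Their poses are not given: they have to be found in the camera images.
- stop_bar (a point): Centre of the raised grip bar on top of the red mushroom stop button. The bar is 50 mm long (this point's x axis), 14 mm wide (y) and 22 mm high; its top is 11 mm above this point, and the 64 mm wide, 16 mm thick mushroom head is right below it (head's top 11 mm below this point). It sits on a grey box 90 x 90 x 60 mm fixed to the table; with the button up this point is 106 mm above the table. The point moves down with the button and the axes turn with it; z is up.
- stop_press (a joint): How far the stop button is pressed down (m): 0 is up, 0.008 fully down. Pressing straight down takes up to about 8 N; past about 4.5 mm it snaps down by itself and stays down when let go.
- stop_turn (a joint): Turn of the mushroom head, clockwise from above (rad): 0 to a stop at 1.0; a weak spring turns it back to 0. With the button down, turning (0.1 to 0.3 N m) lifts the head on a cam; from about 0.5 rad (0.7 if a tight grip holds it down) it releases and springs the 8 mm up, at the latest when let go. Turn to about 0.9, letting the hand rise about 7 mm with it, to be sure.
- bed (a point): The press, a blue machine 130 mm wide (x) and 410 mm long (y) fixed to the table, lying across in front of the robot. This point is on the top face of its bed, 30 mm above the table, on the channel's centre line; z is up, y runs along the channel towards the roller head. The channel is 90 mm wide between 14 mm high rails and runs from the rubber end stop (inner face at y = -190 mm, 18 mm high) to the roller head (blue block from y = 90 to 210 mm, 50 mm high above the bed).
- guard (a joint): How far the yellow bar guard has been slid towards the head (this is along the bed's +y) (m): 0 shut, 0.115 fully open. It stays where it is left; friction about 2.5 N. Shut, it covers the bed from y = -30 to 90 mm, its top 64 mm above the bed; its bars are too close for fingers, its front bar is 51 mm above the bed and passes over the die's handle.
- guard_tab (a point): Centre of the black upright push tab on top of the guard: 60 mm wide (along the bed's x), 12 mm thick (along the bed's y), 40 mm high, its foot on the guard's top 20 mm below this point (the guard's bars form the top). With the guard shut it stands at y = 30 mm, 84 mm above the bed. Axes as the bed's.
- die_handle (a point): Centre of the dark wooden cross handle of the die, a loose plywood board lying in the channel (80 mm wide, 110 mm long along the bed's y, 12 mm thick, about 0.35 kg). The handle stands on the middle of the board: 66 mm wide (x), 14 mm thick (y), 35 mm high; this point is 17.5 mm above the board's top, 29.5 mm above the bed. With the board against the end stop this point is at the bed's y = -135 mm.
- cat_mid (a point): Loose black cat figure, 85 mm tall, on a 50 x 70 mm foot, standing on the table; this point is 40 mm above its underside.
- bear_mid (a point): Loose white bear figure, 85 mm tall, on a 50 x 70 mm foot; this point is 40 mm above its underside.
- pink_tree_mid (a point): Loose pink tree figure, 115 mm tall, on a 60 x 60 mm foot; this point is 55 mm above its underside.
- orange_tree_mid (a point): Loose orange tree figure, 120 mm tall, on a 60 x 60 mm foot; this point is 60 mm above its underside.
- pagoda_mid (a point): Loose red pagoda figure, 110 mm tall, on a 70 x 70 mm foot; this point is 55 mm above its underside.
Mind the look-alikes: they are no part of the job. There is more than one size of the part that bears die_handle; the job needs the smallest.

How it is judged:
By the outcome, as a careful person would: the job done as asked, in the order asked, and still so for the second after the job is handed in, with the robot touching nothing.
It also fails if it takes over 72 s, if anything falls off the work surface, if the arm or the gripper's body presses on something with over 40 N, if the wrist force passes 120 N, or if a joint passes its speed limit or range.

## Working session

There is one attempt and no reset: what is moved stays moved. The work goes in short steps, Python scripts to look and compute and a tool call to move; the robot and the scene stay as the last step left them, time stands still between calls to the robot, and variables do not carry over. Pictures are saved under pics/ and viewed, about 8 in all and at most 12, crops included, and the job is handed in when it is done.

Besides the shell and the picture viewer there is one more tool, called after "Emit:" as name(argument=value, ...) on one line, values as JSON. apply_moves: Moves the arm, as the interface text tells. Its arguments: {"type":"object","properties":{"moves":{"type":"array"},"grip_force":{"type":"number"}},"required":["moves"]}

```bash
mkdir -p pics; cat > h.py <<'E'
from rig import *
import numpy as np, cv2
def save(cam,name):
    im=get_image(cam); cv2.imwrite('pics/'+name,im[:,:,::-1]); return im
def proj(cam,p):
    c=camera_params(cam); v=np.array(c['view'])@np.append(p,1); f=210/np.tan(np.radians(c['vfov'])/2)
    return (round(c['cx']+f*v[0]/v[2]),round(c['cy']+f*v[1]/v[2]))
E
python3 - <<'E'
from h import *
a=save('side','a.png');b=save('top','b.png')
print(state())
for c in ('top','side'):
  for q in ['stop_bar','bed','guard_tab','die_handle','cat_mid','bear_mid','pink_tree_mid','orange_tree_mid','pagoda_mid']:
    for r in mark_of(q,c):
      if r['confidence']>.15: print(c,q,np.round(r['centre']),round(r['confidence'],2),proj(c,r['centre']),[k for k in r if k not in('centre','confidence')])
E
```

```text
{'time_s': 0.1, 'joint_pos': array([ 1.32280261,  0.68988511, -0.19453123,  1.56621494,  0.15731151,
        0.90248961, -0.21509242]), 'qvel': array([ 1.50690588e-03, -1.70280882e-03, -3.74148556e-04, -9.67173269e-04,
        1.01360523e-03, -5.52810423e-05, -8.35931057e-04]), 'joint_efforts': array([-2.25638651e-03, -5.28497958e+01, -1.27119776e+00, -1.53836524e+01,
       -5.25782187e-02,  2.02651761e-03,  6.86344924e-05]), 'ee_pos': array([ 173.60854249, -599.83056662,  238.00656285]), 'tcp_rot': array([-0.69997381, -0.09988786,  0.70021549, -0.09877931]), 'wrist_force': array([-0.33485459,  0.38124181,  0.36398019]), 'ft_torque': array([-0.05549104, -0.01190119, -0.01009076]), 'opening': 88.13366564631151}
top stop_bar [ 421. -142.  104.] 0.89 (346, 222) []
top stop_bar [425. 371.  41.] 0.62 (140, 228) []
top guard_tab [632. -22. 113.] 0.9 (294, 137) []
top die_handle [627. -60.  60.] 0.71 (308, 144) []
top die_handle [ 249. -347.   45.] 0.64 (428, 291) []
top cat_mid [434.   2.  41.] 0.81 (286, 221) []
top bear_mid [423. 371.  42.] 0.8 (140, 229) []
top pink_tree_mid [ 429. -386.   59.] 0.76 (441, 218) []
top orange_tree_mid [ 601. -435.   62.] 0.91 (456, 150) []
top pagoda_mid [589. 409.  53.] 0.95 (124, 164) []
side stop_bar [ 418. -145.  105.] 0.66 (309, 175) []
side guard_tab [630. -24. 110.] 0.98 (232, 179) []
side guard_tab [420. 372.  40.] 0.34 (234, 313) []
side die_handle [ 255. -349.   42.] 0.62 (372, 170) []
side die_handle [627. -60.  60.] 0.49 (239, 186) []
side die_handle [ 599. -431.   58.] 0.27 (289, 137) []
side cat_mid [431.   0.  43.] 0.76 (289, 216) []
side bear_mid [421. 375.  41.] 0.92 (233, 313) []
side bear_mid [591. 412.  54.] 0.66 (161, 299) []
side pink_tree_mid [ 428. -388.   50.] 0.65 (328, 153) []
side orange_tree_mid [ 601. -430.   54.] 0.57 (289, 138) []
side pagoda_mid [588. 413.  55.] 0.63 (161, 300) []
side pagoda_mid [431.   3.  43.] 0.61 (288, 217) []
```

View pics/a.png

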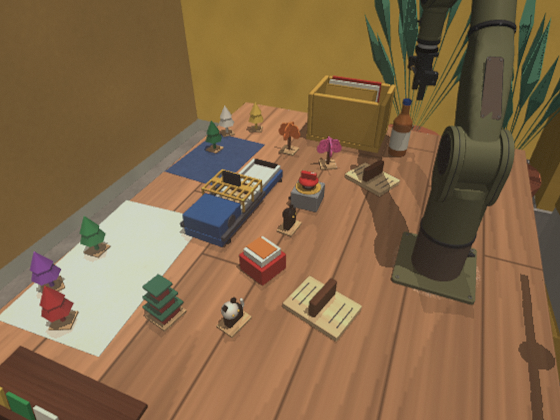

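View pics/b.png

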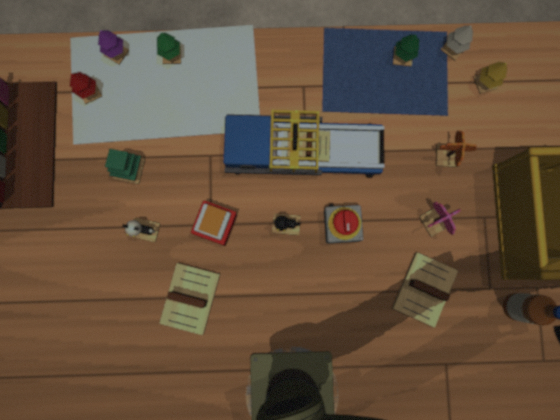

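The side view shows the press with its head end at (215,215) and its end stop at (268,163), with the stop button at (309,180). The top view shows the same press from (225,145) to (384,150), with the button at (345,222).

There are three die candidates in the top view: the board under the guard at (308,144), a loose board at (428,290) and a loose board at (190,298). The one in the channel under the guard should be the smallest and the jammed one. I'll confirm that in a crop.

```bash
python3 - <<'E'
from h import *
b=cv2.imread('pics/b.png')
c1=cv2.resize(b[100:250,215:395],None,fx=4,fy=4,interpolation=cv2.INTER_CUBIC)
c1=cv2.convertScaleAbs(c1,alpha=1.5,beta=10)
cv2.imwrite('pics/c.png',c1)
for p in ([622,-260,30],[622,150,30],[627,-53,30],[420,-142,106],[420,-117,106]): print(p,proj('top',p))
E
```

```text
[622, -260, 30] (384, 147)
[622, 150, 30] (227, 151)
[627, -53, 30] (305, 147)
[420, -142, 106] (347, 222)
[420, -117, 106] (336, 222)
```

View pics/c.png

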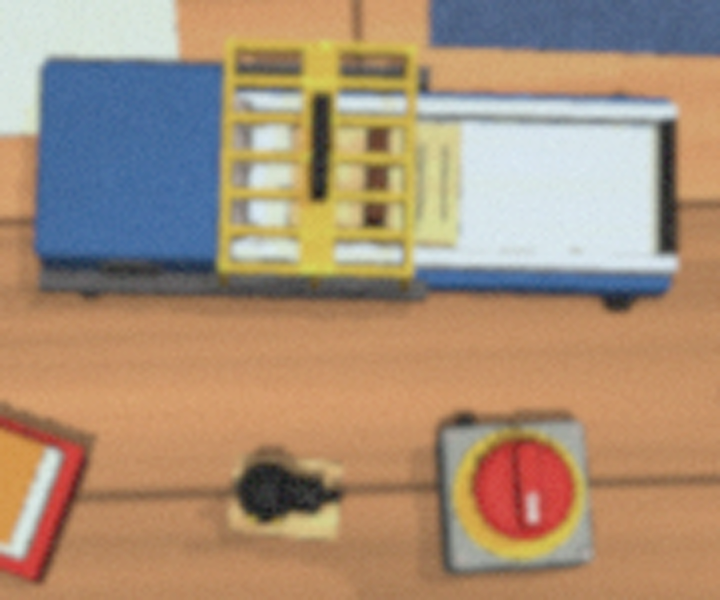

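The crop shows the board in the channel under the guard, about 80 mm wide with its handle at crop (377,175), which is top (309,144). It is visibly narrower than the two loose boards, so it is the die. The stop bar runs along crop (515,445)-(520,525), roughly along world x. Next I'll measure the yaws and the tool axes.

```bash
cat >> h.py <<'E'
from scipy.spatial.transform import Rotation as R
def unproj(cam,u,v,z):
    c=camera_params(cam); V=np.array(c['view']); f=210/np.tan(np.radians(c['vfov'])/2)
    d=V[:3,:3].T@np.array([(u-c['cx'])/f,(v-c['cy'])/f,1]); o=-V[:3,:3].T@V[:3,3]
    return o+d*(z-o[2])/d[2]
def delta(p,yaw):
    "shift (m) & rotvec in tool frame to TCP p, tool x down, tool y at heading yaw"
    s=state(); r=R.from_quat(s['tcp_rot']); y=np.array([np.cos(yaw),np.sin(yaw),0]); x=np.array([0,0,-1.]); 
    T=R.from_matrix(np.c_[x,y,np.cross(x,y)])
    return np.round(r.inv().apply(np.array(p)-s['ee_pos'])/1000,4), np.round((r.inv()*T).as_rotvec(),3)
E
python3 - <<'E'
from h import *
cr=lambda u,v,z: unproj('top',215+(u+.5)/4-.5,100+(v+.5)/4-.5,z)
for n,pts in dict(far_rail=[(425,97,44),(672,103,44)],near_rail=[(425,262,44),(672,268,44)],head=[(50,60,80),(218,66,80)],endstop=[(656,122,48),(656,252,48)],bar=[(515,445,117),(519,525,117)],box=[(440,425,60),(448,570,60)],box2=[(582,413,60),(592,558,60)],tab=[(319,95,134),(319,198,134)],guardfront=[(414,45,94),(412,275,94)],handle=[(377,126,77),(376,223,77)]).items():
    a,b=[cr(*p) for p in pts]; d=b-a; print(n,a.round(),b.round(),'yaw',round(np.degrees(np.arctan2(d[1],d[0])),1))
s=state();print(R.from_quat(s['tcp_rot']).as_matrix().round(3))
c=np.linalg.inv(np.array(camera_params('wrist')['view'])); print((R.from_quat(s['tcp_rot']).inv().apply(c[:3,3]-s['ee_pos'])).round(1), (R.from_quat(s['tcp_rot']).inv().as_matrix()@c[:3,:3]).round(2),camera_params('wrist')['vfov'])
print(delta([480,-130,260],np.pi/2),delta([480,-130,260],-np.pi/2))
E
```

```text
far_rail [684. -96.  44.] [ 676. -256.   44.] yaw -92.9
near_rail [575. -92.  44.] [ 567. -250.   44.] yaw -92.9
head [703. 144.  80.] [697.  38.  80.] yaw -93.6
endstop [ 662. -244.   48.] [ 577. -239.   48.] yaw 177.0
bar [ 446. -134.  117.] [ 398. -134.  117.] yaw -179.7
box [467. -95.  60.] [376. -97.  60.] yaw -179.1
box2 [ 472. -185.   60.] [ 381. -187.   60.] yaw -178.9
tab [659. -23. 134.] [596. -21. 134.] yaw 178.2
guardfront [702. -85.  94.] [556. -78.  94.] yaw 177.4
handle [656. -61.  77.] [593. -59.  77.] yaw 177.4
[[ 0.     0.278 -0.961]
 [-0.    -0.961 -0.278]
 [-1.     0.    -0.   ]]
[-144.7    0.7  -78. ] [[-0.   -0.3   0.95]
 [ 1.    0.    0.  ]
 [-0.    0.95  0.3 ]] 69.65910153673491
(array([-0.0213, -0.3667, -0.4249]), array([-2.86,  0.  , -0.  ])) (array([-0.0213, -0.3667, -0.4249]), array([ 0.282, -0.   , -0.   ]))
```

Emit:
apply_moves(moves=[[[0.008, -0.06, -0.06, 0.1, 0, 0, 0], [0.008, -0.371, -0.364, 0.282, 0, 0, 0], [0.008, -0.371, -0.364, 0.282, 0, 0, 0], [0.008, -0.371, -0.364, 0.282, 0, 0, 0], [0.008, -0.371, -0.364, 0.282, 0, 0, 0], [0.008, -0.371, -0.364, 0.282, 0, 0, 0.5], [0.008, -0.371, -0.364, 0.282, 0, 0, 1], [0.008, -0.371, -0.364, 0.282, 0, 0, 1], [0.008, -0.371, -0.364, 0.282, 0, 0, 1], [0.008, -0.371, -0.364, 0.282, 0, 0, 1], [0.008, -0.371, -0.364, 0.282, 0, 0, 1], [0.008, -0.371, -0.364, 0.282, 0, 0, 1], [0.008, -0.371, -0.364, 0.282, 0, 0, 1]]], grip_force=20)

```text
time_s: 2.62
ee_pos: [419.8, -143.9, 230.8]
tcp_rot: [-0.707, 0.001, 0.707, 0.001]
wrist_force: [-0.0, -0.7, 0.7]
opening: 10.1
```

```bash
python3 - <<'E'
from h import *
s=state();print(s['ee_pos'],s['joint_pos'].round(2),s['opening'])
save('wrist','d.png')
for q in ['stop_bar','guard_tab','die_handle','cat_mid','bed']:
    for r in mark_of(q,'wrist')[:2]: print(q,np.round(r['centre']),round(r['confidence'],2),proj('wrist',r['centre']))
print(delta([421,-143,135],-np.pi/2))
E
```

```text
[ 419.82123236 -143.85790882  230.75890598] [ 0.26  0.47 -0.05  2.1   0.04  0.57 -1.39] 10.132374200123577
stop_bar [ 421. -142.  107.] 0.97 (277, 201)
die_handle [ 250. -350.   42.] 0.78 (438, 313)
cat_mid [426.   3.  41.] 0.83 (150, 181)
(array([ 0.0957,  0.0001, -0.0008]), array([-0., -0., -0.]))
```

View pics/d.png

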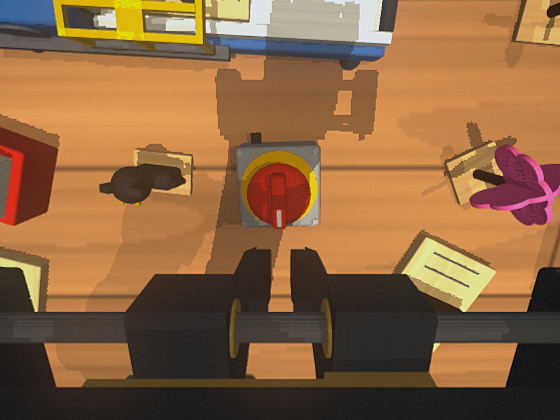

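The wrist view shows the stop bar at (278,200), aligned with world x, and the network puts it at (421,-142,107). The tool is above it, so I'm pressing now.

Emit:
apply_moves(moves=[[[0.05, 0, -0.001, 0, 0, 0, 1], [0.1, 0, -0.001, 0, 0, 0, 1], [0.11, 0, -0.001, 0, 0, 0, 1], [0.114, 0, -0.001, 0, 0, 0, 1], [0.117, 0, -0.001, 0, 0, 0, 1], [0.12, 0, -0.001, 0, 0, 0, 1], [0.122, 0, -0.001, 0, 0, 0, 1], [0.123, 0, -0.001, 0, 0, 0, 1]]])

```text
time_s: 3.92
ee_pos: [422.3, -143.1, 109.2]
tcp_rot: [0.708, -0.0, -0.706, 0.0]
wrist_force: [-3.0, 1.5, 23.4]
opening: 0.7
```

Emit:
apply_moves(moves=[[[-0.03, 0, 0, 0, 0, 0, 1], [-0.08, 0, 0, 0.02, 0, 0, 0.5], [-0.08, -0.122, -0.211, 0.05, 0, 0, 0.5], [-0.08, -0.122, -0.211, 0.05, 0, 0, 0.5], [-0.08, -0.122, -0.211, 0.05, 0, 0, 0.5], [-0.08, -0.122, -0.211, 0.05, 0, 0, 0.5], [-0.08, -0.122, -0.211, 0.05, 0, 0, 0.5], [-0.08, -0.122, -0.211, 0.05, 0, 0, 0.5]]])

```text
time_s: 4.92
ee_pos: [631.3, -21.5, 187.5]
tcp_rot: [-0.706, 0.018, 0.707, 0.018]
wrist_force: [-0.5, 0.2, 0.3]
opening: 43.9
```

```bash
python3 - <<'E'
from h import *
s=state();print(s['ee_pos'],s['joint_pos'].round(2),s['opening'])
save('wrist','e.png')
for c in ('wrist','side','top'):
  if c!='wrist': get_image(c)
  for q in ['stop_bar','guard_tab','die_handle']:
    for r in mark_of(q,c)[:2]: print(c,q,np.round(r['centre'],1),round(r['confidence'],2),proj(c,r['centre']))
E
```

```text
[631.2890851  -21.52016076 187.51868514] [-0.05  0.76  0.01  1.6  -0.01  0.79 -1.65] 43.87544641835303
wrist stop_bar [622.6 -61.3  61.2] 0.2 (321, 208)
wrist guard_tab [630.1 -25.8 112.3] 0.56 (283, 220)
wrist die_handle [625.4 -59.8  60.2] 0.6 (319, 205)
side stop_bar [ 419.9 -147.1   96.6] 0.78 (309, 176)
side guard_tab [627.9 -21.8 108.6] 0.94 (232, 180)
side guard_tab [428.3   0.5  41.3] 0.62 (289, 217)
side die_handle [ 256.9 -348.    38.7] 0.9 (371, 171)
side die_handle [243.2 254.9  39.4] 0.83 (323, 298)
top stop_bar [ 417.9 -144.8   96.4] 0.64 (347, 223)
top die_handle [ 249.8 -346.7   43.8] 0.98 (428, 290)
top die_handle [242.9 250.6  42.9] 0.6 (188, 300)
```

View pics/e.png

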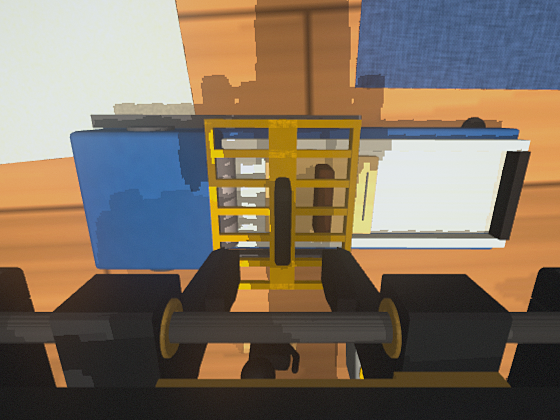

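The button now reads about 97 mm, so it is down. The wrist view has the tab at (283,220), between the fingers. I'll descend, grip it and slide the guard open.

Emit:
apply_moves(moves=[[[0.045, 0.001, 0, 0, 0, 0, 0.5], [0.081, 0.001, 0, 0, 0, 0, 0.5], [0.081, 0.001, 0, 0, 0, 0, 0.9], [0.081, 0.001, 0, 0, 0, 0, 1], [0.081, 0.001, 0, 0, 0, 0, 1], [0.081, -0.01, 0, 0, 0, 0, 1], [0.081, -0.03, 0, 0, 0, 0, 1], [0.081, -0.05, 0, 0, 0, 0, 1], [0.081, -0.07, 0, 0, 0, 0, 1], [0.081, -0.09, 0, 0, 0, 0, 1], [0.081, -0.105, 0, 0, 0, 0, 1], [0.081, -0.112, 0, 0, 0, 0, 1], [0.081, -0.116, 0, 0, 0, 0, 1], [0.081, -0.118, 0, 0, 0, 0, 1]]], grip_force=15)

```text
time_s: 7.28
ee_pos: [639.4, 88.8, 108.4]
tcp_rot: [0.708, -0.023, -0.706, -0.015]
wrist_force: [0.4, -17.3, 8.2]
opening: 11.9
```

Emit:
apply_moves(moves=[[[0, -0.002, 0, 0, 0, 0, 1], [0, -0.003, 0, 0, 0, 0, 1], [0, 0, 0, 0, 0, 0, 0.6], [0, 0, 0, 0, 0, 0, 0.5], [-0.05, 0, 0, 0, 0, 0, 0.5], [-0.08, 0.06, 0, 0, 0, 0, 0.5], [-0.08, 0.12, 0, 0, 0, 0, 0.5], [-0.08, 0.152, 0, 0, 0, 0, 0.5], [-0.08, 0.152, 0, 0, 0, 0, 0.5]]])

```text
time_s: 8.4
ee_pos: [630.2, -56.9, 186.8]
tcp_rot: [-0.707, 0.019, 0.707, 0.019]
wrist_force: [0.6, 0.9, 0.2]
opening: 44.0
```

```bash
python3 - <<'E'
from h import *
s=state();print(s['ee_pos'],s['opening'])
save('wrist','f.png')
for c in ('wrist','side','top'):
  if c!='wrist': get_image(c)
  for q in ['stop_bar','guard_tab','die_handle']:
    for r in mark_of(q,c)[:2]: print(c,q,np.round(r['centre'],1),round(r['confidence'],2),proj(c,r['centre']))
E
```

```text
[630.23713565 -56.93294888 186.83275098] 44.04451342670148
wrist guard_tab [633.5  90.2 111.8] 0.74 (97, 224)
wrist die_handle [625.7 -64.   62.9] 0.97 (294, 207)
side stop_bar [ 419.5 -140.2   96.5] 0.57 (308, 178)
side guard_tab [635.7  85.1 109.7] 0.58 (212, 198)
side die_handle [242.6 255.3  40.6] 0.84 (323, 298)
side die_handle [ 251.3 -346.9   41.5] 0.78 (373, 170)
top guard_tab [634.7  88.6 110.8] 0.75 (249, 137)
top guard_tab [625.8 -59.7  61.6] 0.65 (308, 144)
top die_handle [242.2 248.   44.6] 0.78 (189, 300)
top die_handle [635.5  88.6 108.9] 0.74 (249, 137)
```

View pics/f.png

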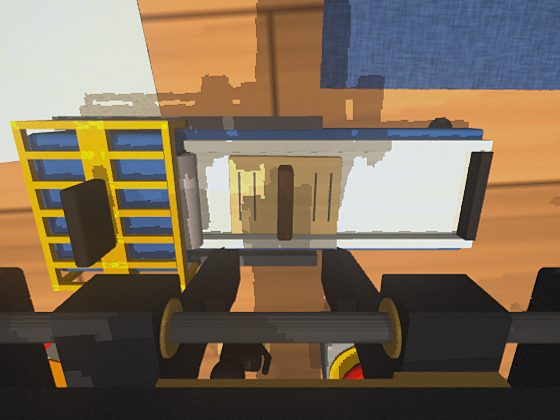

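The guard is fully open, with the tab now at (97,224) in the wrist view, 112–115 mm along. The die is uncovered and its handle is at (286,203), at about (626,-62). I'll descend, grip the handle and pull it back.

Emit:
apply_moves(moves=[[[0.05, 0.004, 0.004, 0, 0, 0, 0.5], [0.1, 0.004, 0.004, 0, 0, 0, 0.5], [0.136, 0.004, 0.004, 0, 0, 0, 0.5], [0.136, 0.004, 0.004, 0, 0, 0, 0.9], [0.136, 0.004, 0.004, 0, 0, 0, 1], [0.136, 0.004, 0.004, 0, 0, 0, 1], [0.136, 0.015, 0.004, 0, 0, 0, 1], [0.136, 0.035, 0.004, 0, 0, 0, 1], [0.136, 0.055, 0.004, 0, 0, 0, 1], [0.136, 0.075, 0.004, 0, 0, 0, 1], [0.136, 0.095, 0.004, 0, 0, 0, 1], [0.136, 0.11, 0.004, 0, 0, 0, 1], [0.136, 0.12, 0.004, 0, 0, 0, 1], [0.136, 0.123, 0.004, 0, 0, 0, 1]]], grip_force=20)

```text
time_s: 10.75
ee_pos: [622.1, -176.0, 52.7]
tcp_rot: [0.708, -0.017, -0.706, -0.019]
wrist_force: [0.6, 7.1, 6.9]
opening: 13.8
```

Emit:
apply_moves(moves=[[[0, 0.003, 0, 0, 0, 0, 1], [0, 0.006, 0, 0, 0, 0, 1], [0, 0.008, 0, 0, 0, 0, 1], [0, 0.01, 0, 0, 0, 0, 1], [0, 0.01, 0, 0, 0, 0, 1]]])

```text
time_s: 11.38
ee_pos: [621.7, -185.1, 52.7]
tcp_rot: [0.708, -0.016, -0.706, -0.018]
wrist_force: [0.5, 5.7, 6.6]
opening: 13.7
```

Emit:
apply_moves(moves=[[[0, 0.002, 0, 0, 0, 0, 1], [0, 0.004, 0, 0, 0, 0, 1], [0, 0.006, 0, 0, 0, 0, 1], [0, 0.006, 0, 0, 0, 0, 1]]])

```text
time_s: 11.88
ee_pos: [621.6, -190.8, 52.7]
tcp_rot: [0.708, -0.016, -0.706, -0.018]
wrist_force: [0.9, 5.3, 5.2]
opening: 13.8
```

Emit:
apply_moves(moves=[[[0, 0.002, 0, 0, 0, 0, 1], [0, 0.004, 0, 0, 0, 0, 1], [0, 0.004, 0, 0, 0, 0, 1]]])

```text
time_s: 12.25
ee_pos: [621.6, -190.8, 52.7]
tcp_rot: [0.708, -0.014, -0.706, -0.019]
wrist_force: [-0.1, 10.9, 7.7]
opening: 13.7
```

```bash
python3 - <<'E'
from h import *
save('wrist','g0.png');b=save('top','g1.png')
c1=cv2.resize(b[100:250,215:395,::-1],None,fx=3,fy=3,interpolation=cv2.INTER_CUBIC)
w=cv2.imread('pics/g0.png')
out=np.zeros((870,560,3),np.uint8); out[:420]=w; out[420:870,:540]=cv2.convertScaleAbs(c1,alpha=1.5,beta=10)
cv2.imwrite('pics/g.png',cv2.resize(out,None,fx=.68,fy=.68,interpolation=cv2.INTER_AREA))
E
```

```text
(no output)
```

View pics/g.png

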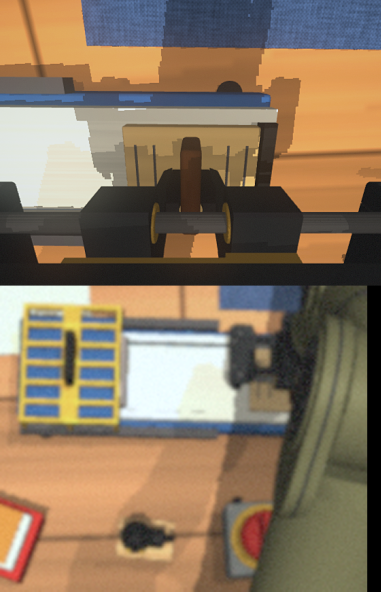

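The die's board edge meets the black end stop (wrist crop (262,150)), and the force rose with no further motion, so it is seated. I'll release, rise and go back above the tab.

Emit:
apply_moves(moves=[[[0, -0.003, 0, 0, 0, 0, 0.8], [0, -0.003, 0, 0, 0, 0, 0.5], [0, -0.003, 0, 0, 0, 0, 0.5], [-0.05, -0.003, 0, 0, 0, 0, 0.5], [-0.1, -0.003, 0, 0, 0, 0, 0.5], [-0.135, -0.05, 0, 0, 0, 0, 0.5], [-0.135, -0.284, 0, 0, 0, 0, 0.5], [-0.135, -0.284, 0, 0, 0, 0, 0.5], [-0.135, -0.284, 0, 0, 0, 0, 0.5], [-0.135, -0.284, 0, 0, 0, 0, 0.5], [-0.135, -0.284, 0, 0, 0, 0, 0.5], [-0.135, -0.284, 0, 0, 0, 0, 0.5], [-0.135, -0.284, 0, 0, 0, 0, 0.5]]])

```text
time_s: 13.98
ee_pos: [633.8, 83.2, 185.7]
tcp_rot: [-0.707, 0.02, 0.707, 0.018]
wrist_force: [-0.2, 0.4, -0.6]
opening: 43.6
```

```bash
python3 - <<'E'
from h import *
s=state();print(s['ee_pos'],s['opening'],s['joint_pos'].round(2))
save('wrist','h.png')
b=save('top','h1.png')
for c in ('wrist','side','top'):
  if c=='side': get_image(c)
  for q in ['stop_bar','guard_tab','die_handle']:
    for r in mark_of(q,c)[:2]: print(c,q,np.round(r['centre'],1),round(r['confidence'],2),proj(c,r['centre']))
c1=cv2.resize(b[100:250,215:395,::-1],None,fx=4,fy=4,interpolation=cv2.INTER_CUBIC)
cv2.imwrite('pics/h2.png',cv2.convertScaleAbs(c1,alpha=1.5,beta=10))
E
```

```text
[633.80506259  83.2212795  185.65953014] 43.64045839461876 [-0.22  0.77  0.02  1.58 -0.02  0.8  -1.81]
wrist guard_tab [635.9  88.5 113.5] 0.98 (274, 219)
side stop_bar [ 417.2 -140.7   93.5] 0.64 (309, 179)
side stop_bar [423.2 373.   41.6] 0.44 (233, 312)
side guard_tab [634.3  86.9 112.4] 0.88 (212, 198)
side die_handle [ 255. -348.   41.] 0.92 (372, 170)
side die_handle [ 621.2 -189.4   62.5] 0.81 (258, 166)
top stop_bar [ 418.8 -140.9   96.5] 0.94 (346, 223)
top die_handle [ 622.6 -193.    59.7] 0.79 (360, 144)
top die_handle [ 252.3 -349.    44. ] 0.73 (429, 289)
```

View pics/h2.png

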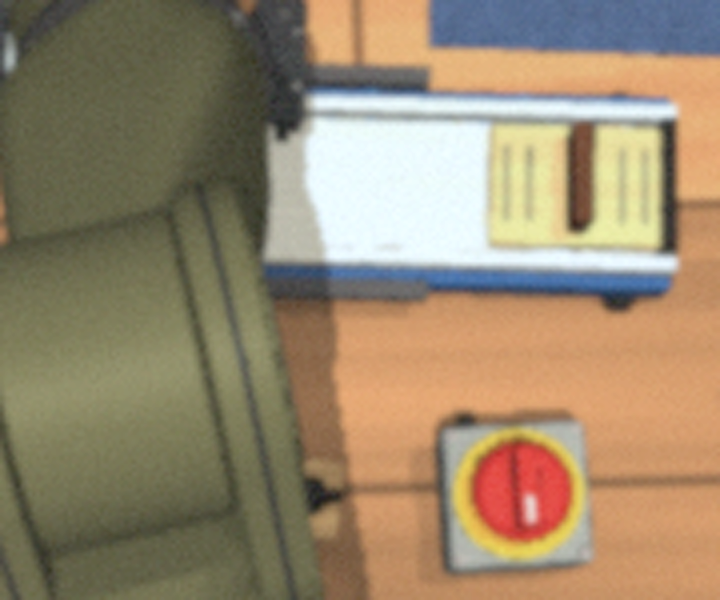

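The die (crop (490–660,187)) lies flush against the end stop at x≈660, and the button is still down at about 96 mm. I'll grip the tab and shut the guard.

Emit:
apply_moves(moves=[[[0.045, -0.005, -0.002, 0, 0, 0, 0.5], [0.079, -0.005, -0.002, 0, 0, 0, 0.5], [0.079, -0.005, -0.002, 0, 0, 0, 0.9], [0.079, -0.005, -0.002, 0, 0, 0, 1], [0.079, -0.005, -0.002, 0, 0, 0, 1], [0.079, 0.01, -0.002, 0, 0, 0, 1], [0.079, 0.03, -0.002, 0, 0, 0, 1], [0.079, 0.05, -0.002, 0, 0, 0, 1], [0.079, 0.07, -0.002, 0, 0, 0, 1], [0.079, 0.09, -0.002, 0, 0, 0, 1], [0.079, 0.102, -0.002, 0, 0, 0, 1], [0.079, 0.108, -0.002, 0, 0, 0, 1], [0.079, 0.113, -0.002, 0, 0, 0, 1], [0.079, 0.115, -0.002, 0, 0, 0, 1]]], grip_force=15)

```text
time_s: 16.32
ee_pos: [630.9, -26.1, 108.4]
tcp_rot: [0.708, -0.016, -0.706, -0.019]
wrist_force: [-1.8, 7.9, 7.4]
opening: 11.9
```

Emit:
apply_moves(moves=[[[0, 0.002, 0, 0, 0, 0, 1], [0, 0.004, 0, 0, 0, 0, 1], [0, 0.004, 0, 0, 0, 0, 1]]])

```text
time_s: 16.7
ee_pos: [630.9, -26.1, 108.4]
tcp_rot: [0.708, -0.013, -0.706, -0.02]
wrist_force: [0.4, 12.7, 7.3]
opening: 12.1
```

The guard hit its shut stop after 114.9 mm of travel. I'll release and go above the button.

Emit:
apply_moves(moves=[[[0, 0, 0, 0, 0, 0, 0.7], [0, -0.003, 0, 0, 0, 0, 0.5], [0, -0.003, 0, 0, 0, 0, 0.5], [-0.05, -0.003, 0, 0, 0, 0, 0.5], [-0.06, 0.122, 0.204, -0.05, 0, 0, 0.6], [-0.06, 0.122, 0.204, -0.05, 0, 0, 0.6], [-0.06, 0.122, 0.204, -0.05, 0, 0, 0.6], [-0.06, 0.122, 0.204, -0.05, 0, 0, 0.6], [-0.06, 0.122, 0.204, -0.05, 0, 0, 0.6], [-0.06, 0.122, 0.204, -0.05, 0, 0, 0.6], [-0.06, 0.122, 0.204, -0.05, 0, 0, 0.6]]])

```text
time_s: 18.08
ee_pos: [421.3, -143.9, 166.7]
tcp_rot: [0.708, 0.0, -0.707, 0.0]
wrist_force: [0.3, 0.5, 0.4]
opening: 35.3
```

```bash
python3 - <<'E'
from h import *
s=state();print(s['ee_pos'],s['opening'],s['joint_pos'].round(2))
w=save('wrist','i.png')
for c in ('wrist','side','top'):
  if c!='wrist': get_image(c)
  for q in ['stop_bar','guard_tab','die_handle']:
    for r in mark_of(q,c)[:2]: print(c,q,np.round(r['centre'],1),round(r['confidence'],2),proj(c,r['centre']))
E
```

```text
[ 421.3479787  -143.86043643  166.65527513] 35.26557423776065 [ 0.26  0.59 -0.06  2.17  0.09  0.38 -1.43]
wrist stop_bar [ 419.5 -142.2   99.8] 0.74 (277, 225)
side stop_bar [ 418.2 -141.9   97.6] 0.59 (309, 177)
side guard_tab [ 599.6 -429.4   58.6] 0.6 (289, 138)
side guard_tab [627.4 -25.  110.5] 0.58 (233, 179)
side die_handle [ 618.2 -191.    58.1] 0.78 (259, 167)
side die_handle [247.4 254.6  43.6] 0.59 (321, 297)
top stop_bar [ 420.1 -139.4   98.7] 0.59 (345, 222)
top guard_tab [629.2 -27.3 110.2] 0.67 (296, 138)
top die_handle [245.7 252.8  45.4] 0.92 (187, 299)
top die_handle [ 619.9 -188.5   61.2] 0.65 (359, 145)
```

View pics/i.png

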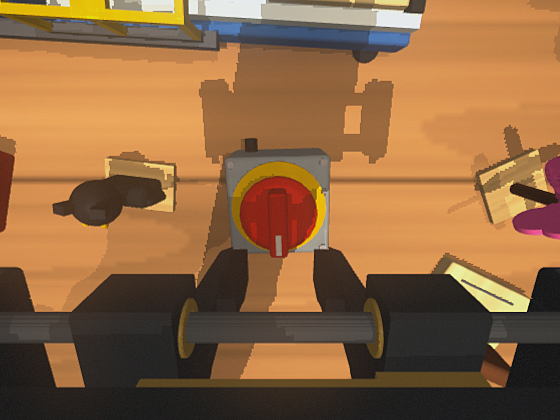

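The button is still down at about 98 mm, the guard is shut and the die is at the stop. The bar at (278,225) is centred between the fingers. I'll descend, grip it and turn clockwise (+wx) while letting the hand rise.

Emit:
apply_moves(moves=[[[0.04, -0.002, 0, 0, 0, 0, 0.6], [0.065, -0.002, 0, 0, 0, 0, 0.6], [0.074, -0.002, 0, 0, 0, 0, 0.6], [0.074, -0.002, 0, 0, 0, 0, 0.9], [0.074, -0.002, 0, 0, 0, 0, 1], [0.074, -0.002, 0, 0, 0, 0, 1]]], grip_force=12)

```text
time_s: 19.42
ee_pos: [420.5, -142.2, 93.5]
tcp_rot: [0.708, 0.0, -0.706, 0.0]
wrist_force: [-0.0, 1.2, 3.1]
opening: 14.0
```

Emit:
apply_moves(moves=[[[0, 0, 0, 0.12, 0, 0, 1], [-0.001, 0, 0, 0.25, 0, 0, 1], [-0.002, 0, 0, 0.38, 0, 0, 1], [-0.0035, 0, 0, 0.5, 0, 0, 1], [-0.005, 0, 0, 0.62, 0, 0, 1], [-0.006, 0, 0, 0.74, 0, 0, 1], [-0.007, 0, 0, 0.84, 0, 0, 1], [-0.0075, 0, 0, 0.92, 0, 0, 1], [-0.0075, 0, 0, 0.92, 0, 0, 1]]])

```text
time_s: 20.55
ee_pos: [420.4, -142.1, 100.8]
tcp_rot: [0.634, -0.313, -0.633, -0.314]
wrist_force: [0.4, 0.8, 1.6]
opening: 14.0
```

Released as planned. I'll open the fingers, rise straight up and then back away.

Emit:
apply_moves(moves=[[[0, 0, 0, 0, 0, 0, 0.6], [0, 0, 0, 0, 0, 0, 0.5], [0, 0, 0, 0, 0, 0, 0.5], [-0.04, 0, 0, 0, 0, 0, 0.5], [-0.09, 0, 0, 0, 0, 0, 0.5], [-0.13, 0, 0, 0, 0, 0, 0.5], [-0.13, 0, 0, -0.3, 0, 0, 0.5], [-0.13, 0, 0, -0.9, 0, 0, 0.5], [-0.13, 0, 0, -0.9, 0, 0, 0.5], [-0.13, 0, 0, -0.9, 0, 0, 0.5], [-0.13, 0, 0, -0.9, 0, 0, 0.5], [-0.13, 0, 0, -0.9, 0, 0, 0.5]]])

```text
time_s: 22.05
ee_pos: [419.5, -142.4, 230.1]
tcp_rot: [-0.707, 0.008, 0.707, 0.008]
wrist_force: [-0.4, -0.6, -0.1]
opening: 44.3
```

```bash
python3 - <<'E'
from h import *
s=state();print(s['ee_pos'],s['opening'],s['wrist_force'])
save('side','j.png')
for c in ('wrist','side','top'):
  if c!='side': get_image(c)
  for q in ['stop_bar','guard_tab','die_handle','cat_mid','bear_mid','pink_tree_mid','orange_tree_mid','pagoda_mid']:
    for r in mark_of(q,c)[:2]: print(c,q,np.round(r['centre'],1),round(r['confidence'],2))
a=cv2.imread('pics/j.png'); cv2.imwrite('pics/j2.png',cv2.resize(a[110:280,140:400],None,fx=3,fy=3,interpolation=cv2.INTER_CUBIC))
E
```

```text
[ 419.51558141 -142.41538199  230.13042685] 44.27580584997609 [-0.35108184 -0.61657064 -0.11054658]
wrist stop_bar [ 422.8 -143.8  108.7] 0.75
wrist cat_mid [425.1   2.5  38.4] 0.67
wrist pink_tree_mid [ 425.  -385.9   56.9] 0.68
side stop_bar [431.2  -3.1  42.6] 0.72
side stop_bar [ 418.6 -140.   104. ] 0.68
side guard_tab [628.4 -27.8 111. ] 0.7
side die_handle [ 619.3 -189.4   59. ] 0.89
side die_handle [243.1 255.2  40.8] 0.87
side cat_mid [431.4  -2.   39.9] 0.97
side bear_mid [423.4 374.1  39.4] 0.69
side pink_tree_mid [ 427.  -388.2   53.4] 0.73
side orange_tree_mid [ 597.8 -430.6   60.2] 0.71
side pagoda_mid [586.4 410.6  54.8] 0.72
top stop_bar [ 418.2 -143.   102.3] 0.43
top stop_bar [ 619.  -191.5   60.2] 0.23
top guard_tab [630.8 -27.4 116.1] 0.71
top guard_tab [ 418.9 -143.   104.7] 0.46
top die_handle [ 250.9 -348.4   46.4] 0.71
top die_handle [238.1 250.9  45.3] 0.67
top cat_mid [432.3   2.9  42.9] 0.78
top cat_mid [ 621.4 -188.5   60.9] 0.71
top bear_mid [422.7 373.   38.2] 0.95
top pink_tree_mid [ 432.6 -387.5   57.3] 0.74
top pink_tree_mid [627.9 -27.1 113.4] 0.62
top orange_tree_mid [ 599.9 -433.9   63.1] 0.93
top pagoda_mid [587.8 414.9  53.4] 0.62
```

View pics/j2.png

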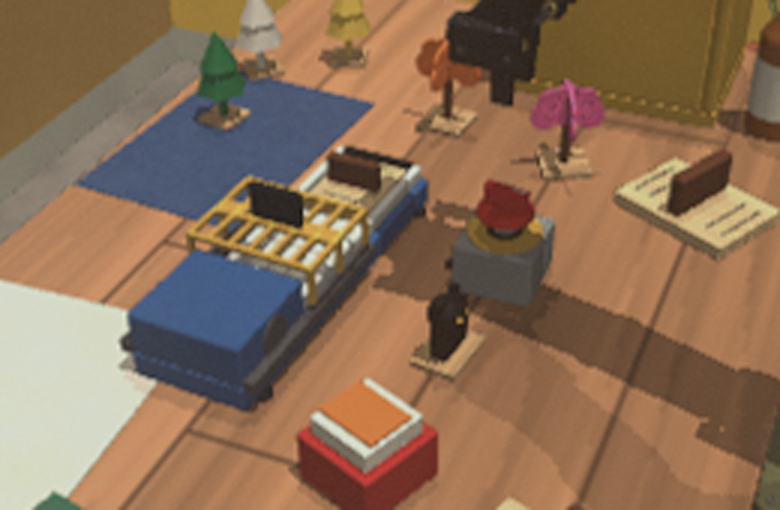

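In the crop the button is up with its stem visible at (515,225), the guard is shut over the bed at (280,235), and the die sits by the end stop at (352,175). The figures are in place, so I'm handing in.

```bash
python3 -c "
from rig import *
print(sign_off())"
```

```text
the job is handed in; nothing more can be done
None
```

The job is done in the order asked and handed in after about 22 s of the 72 s allowed; the hand-in gives no verdict.

- **Stop button, down:** I pressed it to its end, with the TCP at 109 mm and about 23 N. The networks then read the bar at 93–100 mm until I released it, so it stayed down while the guard was open.
- **Guard, open:** I slid it open until it hit its stop at about 17 N.
- **Die:** I pulled the smallest die, the one in the channel, by its handle until it stopped moving and the force rose to about 11 N. The picture showed it flush with the end stop.
- **Guard, shut:** It travelled back 114.9 mm, and a further push at about 13 N did not move it.
- **Stop button, released:** I turned it clockwise 0.92 rad with the hand rising about 7 mm, then let go.

**Last checks:**
- The bar reads 102–109 mm high (up is 106), with the stem showing.
- The guard tab is at y ≈ -27.5 mm. My first readings of it shut were -22 to -26 mm, but it was against its stop, so I put the few millimetres down to network error and starting slack.
- The die handle is at y ≈ -189 to -191 mm, matching where it stopped.
- All five named figures are within a few millimetres of their first readings, and the arm is clear of everything.
- Some network reports were plainly false, such as the cat or the stop bar reported at the die. I ignored them after comparing with the pictures.

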